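Latch the gate of the bottle crate

ROBOT

A 6-joint arm with a two-finger parallel gripper is mounted at the origin on a cart in front of the work surface, level with it; the furniture and walls round the work are solid. World frame = base frame: x ahead of the robot, y to its left, z up, the work surface at z = 0. Lengths are in m, angles in rad, forces in N, time in s.
With the tool pointing down it reaches from about 0.3 to 0.875 m from the base axis. Payload 6.4 kg.
Tool frame: the origin (TCP) lies on the centre line of the jaws, within the pads' length; the fingertips stand 14 mm ahead of it and the grasp point (between the pads) lies 5 mm behind it; z points along the fingers, y is the direction in which the jaws open and shut (so a half turn about z gives the same grasp; the last joint's range is limited). The gripper opens to 85 mm and grips with 20 to 120 N. Pads are 22 mm wide; open, the fingers measure 114 mm over their backs; the gripper's body (76 mm by 85 mm) begins 54 mm behind the grasp point. The pads swing forward as they close: fully open they stand 13 mm farther back than shut.
Start: joints at [0.917, 0.181, 1.607, -0, 1.354, -0.206], TCP at [0.249, 0.518, 0.245] pointing down, gripper open.
Joint ranges: [-2.99, 2.99], [-0.89, 2.07], [0.3, 2.58], [-1.14, 4.28], [0, 2.63], [-3.12, 3.12]. Speed limits (rad/s): [2.57, 2.57, 3.01, 3.14, 3.14, 3.14].

INTERFACE

Orientations are given as a unit quaternion [w, x, y, z].
In Python, from bench import * gives the robot as it stands.
- The arm moves only by the tool servo_tool, never from a script. Its argument "plan" is a list that holds one entry, the list of rows, each a list of 5 numbers: the shift along the world's x, y, z in m, then the turn about the world's z in rad, then the gripper command: -1 is shut, 1 is fully open, values between are in proportion. In form: [[[tx, ty, tz, roll, claw], ...]]. A call has 1 to 8 rows; each row shifts and turns the commanded pose from where the row before left it; what a row does not reach is not made up. A row lasts 1/10 s, in which the tool goes at most 50 mm and 8.59 degrees, less where a joint would pass 70% of its speed; a pose out of reach is approached as far as the arm can. A call with a gripper value outside its range is refused whole. The fingers move at their own pace and stop on an object; the grip force is fixed at half the most. Time passes only in rows, so rows that do not move let the fingers close. It gives the time, the measured TCP pose, the force and the opening at its end, in the units of the state.
- get_obs(): the state, without advancing time (a new reading comes with each control period).
- camera(name): name is "side" or "top"; returns a dict with "img" (400x640x3 uint8, blue, green, red), "camera_matrix" (3x3 intrinsics, pixels), "rvec" (rotation vector, rad) and "tvec" (3), from world to camera coordinates, as OpenCV has them. Camera axes: x right, y down, z forward; pixel columns grow to the right and rows downward; lengths in m; the calibration is good to about 2 mm. A picture is of the moment at which its call begins. There is no depth.
- hand_in(): hands the job in, once; it reports no verdict.
Trained networks look in a picture, given as the dict that the camera call returned (one of the last four; its "shot" number tells which), for a name from the list of things; names that differ only in an ending like _2 or _b are one class to them, and where a whole thing is asked for, a point or a joint stands for the part that bears it (a point fixed in the world has none). Each returns a list of dicts, best first, with "conf" (0 to 1); they miss things now and then, are a little off and sometimes report something else, mostly with a low value. They report only what shows in the picture. A call takes as long as a camera call.
- trace(picture, thing): "mask" (400x640 bool, what is visible of it) and "rect" ([left, top, right, bottom] as shares, 0 to 1, of the picture: columns of its width, rows of its height, round what is visible of it).
- pinpoint(picture, thing): "centre" ([row, column] as shares, 0 to 1, of the picture: columns of its width, rows of its height: a listed point, or the origin of a listed thing).
The state is a dict: "time_s": time; "q": joint angles; "dq": joint speeds; "joint_efforts": joint torques, N m; "eef_pos": TCP position; "eef_rot": TCP orientation; "wrist_force": force on the tool from outside, world axes, zero at the start; "torque": the same for the moment, N m; "opening": opening from 0.0 (shut) to 1.0 (fully open).
Only numpy, scipy, OpenCV 4.12 (cv2) and the standard library are available. Lean on these libraries where they do the work, as an engineer would, in place of code of your own. Each camera call takes 0.05 s, during which the arm holds its last target.

TASK

The gate of the bottle crate on the worktop stands open. Shut it and latch it: lift the latch bar over the striker, press the gate in against its spring and let the bar drop right down into the notch of the catch, so that the gate stays shut when you let go. Press in too far and the bar lands on the ledge behind the notch. Go gently: do not ram the bar against the catch, and leave the bottles and glassware standing where they are.

Things in the scene. Friction and masses are not known exactly. Their poses are not given: they have to be found in the camera images.
- crate: Low bottle crate fixed to the worktop: grey tray floor 190 (x) x 250 (y) mm, upper face 6 mm up; clear walls 104 mm high on three sides, posts 113 mm high, open top, gate in front. Origin under the centre of the floor, at worktop height; z up, -x out through the gate. Place and turn differ each run. A bottle and a beaker stand in its rear half.
- gate (a joint): Gate angle (rad) about its upright hinge at the crate's front +y corner: 0 = in line with the crate's front, positive = open, towards the robot; -0.09 to 1.15. Grey frame, 194 mm long, 98 high, 10 thick. A hinge spring (0.6 N m/rad, some friction) pulls it to about 0.65: some 3 N at the grip when shut. At angle a the gate runs from the hinge along crate-frame (-sin a, -cos a).
- latch (a joint): Angle of the latch bar on the gate (rad): 0 = level on its rest (start), and level in the notch of the catch; positive = free end raised, at most 0.6. Its axis is square to the gate's face. It falls by its weight alone (about 160 g). It clears the striker from 0.13 up; lying on top of the striker or the ledge behind the notch it reads about 0.12.
- gate_hinge (a point): Point on the gate's upright hinge axis, 85 mm above the worktop (same height as the bar).
- latch_pivot (a point): Pivot of the latch bar, 85 mm above the worktop; 70 mm along the gate from the hinge axis and 18 mm outside the gate's middle plane. The steel bar (8 mm thick square to the gate, 20 mm high) runs from here along the gate, past its free edge.
- latch_grip (a point): Grip point in the dark upright thumb tab on the bar (12 mm thick square to the gate, 34 wide along it): 12 mm under the tab's top, 85 mm from the pivot along the bar, 52 above its mid-line; 137 above the worktop and 39 above the gate when level. Pinch it from above, a finger in front and one behind. Axes: y along the bar to the pivot, x square to the gate, inwards.
- latch_tip (a point): Free end of the latch bar, on its mid-line, 192 mm from the pivot.
- petri: Petri dish 92 mm across, 16 mm high, on the worktop to the right; origin under its centre. Bystander.
- amber: Amber reagent bottle 68 mm across, 142 mm tall, on the worktop to the right of the crate; origin under its centre. Bystander, leave it alone.
- salt: Reagent bottle 60 mm across, 118 mm tall, standing in the crate's rear left; origin under its centre. Leave it alone.
- beaker: Glass beaker 55 mm across, 68 mm tall, standing in the crate's rear right; origin under its centre. Leave it alone.
- keeper: Bracket on the crate's front -y post, with the dark catch block on it, clamped anew each run up to 13 mm in or out along crate x, NOT measured: feel for it. Block, from outside in: striker 26 mm thick, notch 14 wide, ledge 26; striker and ledge rise 21 above the level bar's underside. Origin: notch centre if unshifted (bar fits at gate angle 0; 13 mm shift is 0.052 rad), 75 above the worktop.

How it is judged:
By the outcome, as a careful person would: the job done as asked, in the order asked, and still so for the second after the job is handed in, with the robot touching nothing.
It also fails if it takes over 59 s, if anything falls off the work surface, if the arm or the gripper's body presses on something with over 40 N, if the wrist force passes 120 N, or if a joint passes its speed limit or range.

## Working session

There is one attempt and no reset: what is moved stays moved. The work goes in short steps, Python scripts to look and compute and a tool call to move; the robot and the scene stay as the last step left them, time stands still between calls to the robot, and variables do not carry over. Pictures are saved under pics/ and viewed, and the job is handed in when it is done.

Besides the shell and the picture viewer there is one more tool, called after "Emit:" in YAML: its name, and indented under it one key for each argument. servo_tool: Moves the arm, as the interface text tells. Its arguments: {"type":"object","properties":{"plan":{"type":"array"}},"required":["plan"]}

```bash
mkdir -p pics; ls
python3 - <<'E'
from bench import *
import cv2,numpy as np
o=get_obs();print({k:np.round(v,3).tolist() for k,v in o.items()})
for n in ["side","top"]:
    p=camera(n);cv2.imwrite(f"pics/{n}0.png",p["img"])
    print(n,p["camera_matrix"],p["rvec"],p["tvec"],p["shot"])
    for t in ["gate_hinge","latch_pivot","latch_grip","latch_tip","keeper","crate","salt","beaker","amber","petri"]:
        r=pinpoint(p,t)
        print(t,[(round(a["conf"],2),round(a["centre"][1]*640,1),round(a["centre"][0]*400,1)) for a in r[:3]])
E
```

```text
pics
{'time_s': 0.0, 'q': [0.917, 0.182, 1.608, -0.0, 1.354, -0.206], 'dq': [-0.0, -0.0, 0.001, 0.0, 0.001, -0.0], 'joint_efforts': [0.0, -44.489, -35.133, -0.0, 0.009, 0.0], 'eef_pos': [0.249, 0.518, 0.244], 'eef_rot': [-0.0, 0.222, 0.975, -0.001], 'wrist_force': [0.011, -0.622, -0.209], 'torque': [0.013, -0.006, -0.051], 'opening': 1.001}
side [[512.10416461   0.         318.79288476]
 [  0.         512.10416461 195.81760391]
 [  0.           0.           1.        ]] [ 2.02763454  0.02997993 -0.01957601] [-0.60115346  0.0633189   1.62936996] 1
gate_hinge [(0.89, 323.1, 165.4)]
latch_pivot [(0.94, 304.8, 165.9)]
latch_grip []
latch_tip [(0.85, 267.6, 185.3)]
keeper [(0.73, 320.6, 199.7)]
crate [(0.74, 353.6, 198.2)]
salt [(0.56, 357.7, 190.4)]
beaker []
amber []
petri [(0.94, 245.7, 283.7)]
top [[494.89149967   0.         316.27072074]
 [  0.         494.89149967 207.1506749 ]
 [  0.           0.           1.        ]] [ 2.08542619 -2.12520693  0.2253809 ] [-0.00402036  0.61848437  1.37363643] 2
gate_hinge [(0.6, 222.1, 210.0)]
latch_pivot [(0.91, 236.8, 228.6), (0.36, 311.1, 210.8)]
latch_grip [(0.6, 254.8, 242.6)]
latch_tip [(0.77, 289.3, 269.7)]
keeper [(0.74, 312.5, 210.6)]
crate [(0.89, 264.6, 188.1)]
salt [(0.56, 248.2, 179.0)]
beaker [(0.73, 282.5, 167.8)]
amber [(0.81, 390.9, 277.5)]
petri [(0.76, 430.7, 272.8)]
```

View pics/side0.png

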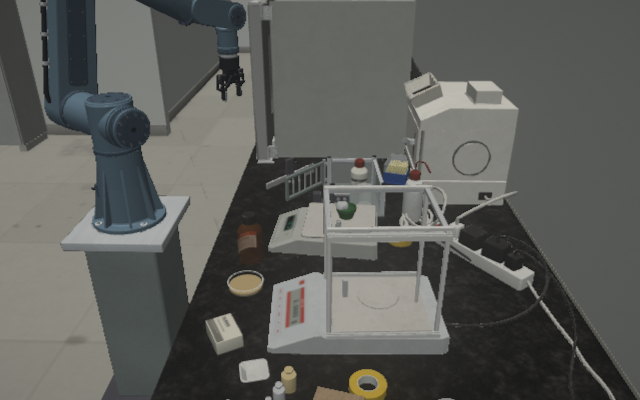

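View pics/top0.png

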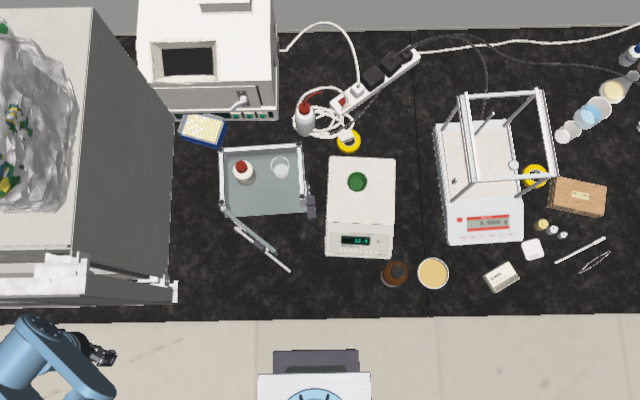

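```bash
cat > h.py <<'E'
from bench import *
import cv2,numpy as np
def ray(p,u,v):
    R,_=cv2.Rodrigues(np.array(p["rvec"]));t=np.array(p["tvec"]).ravel()
    d=R.T@np.linalg.inv(p["camera_matrix"])@np.array([u,v,1.]);c=-R.T@t
    return c,d
def atz(p,u,v,z):
    c,d=ray(p,u,v);return c+d*(z-c[2])/d[2]
def proj(p,X):
    return cv2.projectPoints(np.array(X,float).reshape(-1,3),np.array(p["rvec"]),np.array(p["tvec"]),np.array(p["camera_matrix"]),None)[0].reshape(-1,2)
Z=dict(gate_hinge=.085,latch_pivot=.085,latch_grip=.137,latch_tip=.085,keeper=.075,crate=0,salt=.006,beaker=.006,amber=0,petri=0)
def look(names=Z,cams=("side","top"),save=None):
    out={}
    for n in cams:
        p=camera(n)
        if save: cv2.imwrite(f"pics/{n}{save}.png",p["img"])
        for t in names:
            for a in pinpoint(p,t)[:1]:
                u,v=a["centre"][1]*640,a["centre"][0]*400
                X=atz(p,u,v,Z[t]);out[n,t]=X
                print(n,t,round(a["conf"],2),round(u,1),round(v,1),np.round(X,4))
    return out
E
python3 -c "
from h import *
look()"
```

```text
side latch_pivot 0.89 303.6 168.1 [0.5433 0.2018 0.085 ]
side latch_grip 0.8 286.4 156.3 [0.4875 0.1789 0.137 ]
side latch_tip 0.63 267.2 184.5 [0.4344 0.0653 0.085 ]
side keeper 0.81 321.6 199.1 [ 0.6105 -0.0142  0.075 ]
side crate 0.64 351.8 199.4 [0.7091 0.1364 0.    ]
side salt 0.55 357.7 193.3 [0.7301 0.1717 0.006 ]
side amber 0.59 249.5 258.1 [ 0.4176 -0.2331  0.    ]
side petri 0.59 248.4 285.2 [ 0.4337 -0.3573  0.    ]
top gate_hinge 0.89 223.9 211.4 [0.6071 0.2499 0.085 ]
top latch_pivot 0.63 238.1 227.5 [0.5594 0.2083 0.085 ]
top latch_grip 0.59 255.1 245.3 [0.4998 0.1527 0.137 ]
top keeper 0.73 310.6 213.1 [0.5994 0.001  0.075 ]
top crate 0.93 262.3 187.7 [0.6977 0.1495 0.    ]
top salt 0.93 247.5 181.9 [0.7155 0.1944 0.006 ]
top beaker 0.6 282.1 171.6 [0.7463 0.0878 0.006 ]
top amber 0.94 394.2 274.5 [ 0.4245 -0.2424  0.    ]
top petri 0.82 432.7 273.7 [ 0.4247 -0.3564  0.    ]
```

The side view shows the open gate at about (267–325, 165–190). The top view has it running from (222,210) to (290,270), with the catch at about (311,207). Next I'll average repeated detections and fit the geometry.

```bash
cat > fit.py <<'E'
from h import *
from scipy.optimize import least_squares
obs=[]
P={}
for k in range(4):
  for n in ["side","top"]:
    p=camera(n);P[n]=p
    for t in ["gate_hinge","latch_pivot","latch_grip","latch_tip","keeper"]:
        for a in pinpoint(p,t)[:1]:
            if a["conf"]>.35: obs.append((n,t,a["centre"][1]*640,a["centre"][0]*400))
def pts(x):
    hx,hy,b,ps,ky=x   # b: gate direction world angle: dir=(-sin b,-cos b); inward normal = (cos b,-sin b)
    d=np.array([-np.sin(b),-np.cos(b),0]);n=np.array([np.cos(b),-np.sin(b),0])
    h=np.array([hx,hy,.085]);pv=h+.07*d-.018*n
    c=np.array([np.sin(ps),-np.cos(ps),0]);cn=np.array([np.cos(ps),np.sin(ps),0])
    return dict(gate_hinge=h,latch_pivot=pv,latch_grip=pv+.085*d+[0,0,.052],latch_tip=pv+.192*d,keeper=h+ky*c-.018*cn-[0,0,.01])
def res(x):
    q=pts(x);return np.concatenate([proj(P[n],q[t])[0]-[u,v] for n,t,u,v in obs]+[[(x[4]-.25)*100]])
r=least_squares(res,[.607,.25,.69,0,.25],loss="soft_l1",f_scale=1.5)
print(np.round(r.x,4),"rms",np.sqrt(np.mean(r.fun**2)))
for k,v in pts(r.x).items(): 
    print(k,np.round(v,4),[ (n,np.round(np.mean([ np.array(o[2:])-proj(P[n],v)[0] for o in obs if o[0]==n and o[1]==k],axis=0),1)) for n in P if any(o[0]==n and o[1]==k for o in obs)])
for n,c in (("side",(240,130,460,230)),("top",(200,130,330,290))):
    l,t,rr,b=c;s=4 if n=="top" else 3.5
    s=min(800/(rr-l),600/(b-t))
    im=P[n]["img"].copy()
    cv2.imwrite(f"pics/{n}_z1.png",cv2.resize(im[t:b,l:rr],None,fx=s,fy=s,interpolation=cv2.INTER_CUBIC));print(n,s)
np.save("fit.npy",r.x);print(get_obs()["time_s"])
E
python3 fit.py
```

```text
[0.6126 0.2526 0.681  0.0658 0.2502] rms 11.65129040749266
gate_hinge [0.6126 0.2526 0.085 ] [('side', array([-0.6,  1.3])), ('top', array([0.6, 0.4]))]
latch_pivot [0.5546 0.2095 0.085 ] [('side', array([0.2, 1.1])), ('top', array([-0.5, -0.3]))]
latch_grip [0.501  0.1435 0.137 ] [('side', array([-2.2,  2. ])), ('top', array([-10.6, -11.3]))]
latch_tip [0.4337 0.0604 0.085 ] [('side', array([ 0.8, -0.2])), ('top', array([1. , 1.2]))]
keeper [0.6111 0.0018 0.075 ] [('side', array([0.6, 3.7])), ('top', array([-22.1,   0.6]))]
side 3.6363636363636362
top 3.75
4.6
```

View pics/top_z1.png

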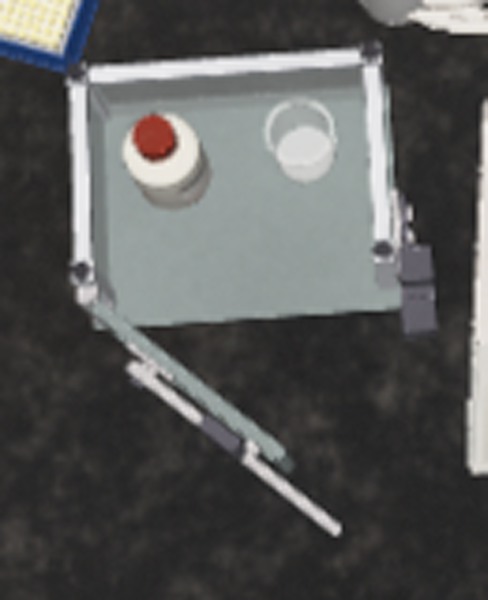

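View pics/side_z1.png

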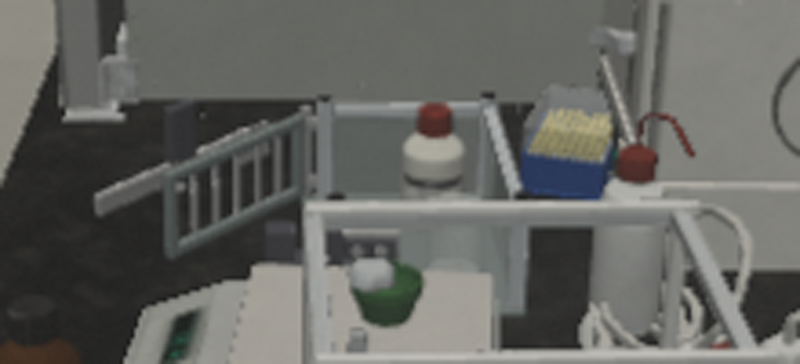

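The zoomed top view shows these features clearly:
- **Post tops:** crop (80,270), (383,248), (78,72) and (371,55).
- **Catch block:** from y≈243 to 333 at x≈418, with the notch line near y≈285.
- **Thumb tab:** at (222,433).

I'll convert these to positions.

Run:
```python
from h import *
p=camera("top")
f=lambda x,y,z:atz(p,200+x/3.75-.4,130+y/3.75-.4,z)
for n,a in dict(FL=(80,270,.113),FR=(383,248,.113),RL=(78,72,.113),RR=(371,55,.113),blk_in=(416,243,.096),blk_out=(421,333,.096),notch=(418,285,.096),tab=(222,433,.149),tip=(336,530,.095),pivot=(138,370,.095),hinge=(88,293,.1)).items():
    print(n,np.round(f(*a),4))
# crop greys along block
im=p["img"][190:222,300:320].mean(2).astype(int);print(im)
```

```text
FL [0.6295 0.2534 0.113 ]
FR [0.6421 0.0248 0.113 ]
RL [0.7866 0.2586 0.113 ]
RR [0.7958 0.0322 0.113 ]
blk_in [0.6497 0.     0.096 ]
blk_out [ 0.5795 -0.0027  0.096 ]
notch [ 0.6168 -0.001   0.096 ]
tab [0.4986 0.1412 0.149 ]
tip [0.4324 0.0627 0.095 ]
pivot [0.5554 0.2114 0.095 ]
hinge [0.6146 0.2495 0.1   ]
[[232 231 229 217 147 209 201  96 104  54  52  50  45  41  40  39  38  39
   40  39]
 [235 230 230 216 149 211 189 104 134 125  56  44  44  43  41  37  38  39
   40  38]
 [235 231 229 216 155 218 188 104 152 196  88  41  41  43  41  38  39  39
   39  38]
 [220 215 210 203 174 213 186  85 135 189 112  41  39  39  38  40  39  38
   40  40]
 [143 129 110 148 190 195 188  95 113 135  97  39  40  40  38  38  38  38
   39  41]
 [ 97  73  73  94 150 186 174 112 105  93  96  91  70  67  61  36  39  39
   40  41]
 [ 73  74  74  72 106 165 132  96 109 100 124 127 102  99  89  34  38  39
   40  41]
 [ 83  72  73  81 116 147 127 100 102 101 101 100 100  99  90  33  36  37
   40  40]
 [169 139 117 127 165 130 123 101 102 102 101  99  99 100  91  39  39  39
   39  41]
 [213 183 156 157 180 1
[... 1232 characters left out ...]
  53  44
   44  47]
 [ 38  41  43  45  47  46  54  87 102 101 101 100  99 101 100  93  55  42
   45  46]
 [ 40  41  46  51  50  49  52  77 100 101  99  98  99 100 100  96  62  43
   45  48]
 [ 43  42  45  50  49  49  54  74 100 100  99  99 100 101 101  97  72  48
   47  52]
 [ 46  43  43  47  47  48  53  71 101  97  94  95  92  92  91  85  72  52
   51  53]
 [ 44  43  43  43  43  47  49  63  92  81  79  77  70  69  65  57  56  53
   52  53]
 [ 45  46  45  43  44  45  47  51  62  62  62  59  57  56  55  55  50  50
   54  57]
 [ 45  46  46  48  45  46  47  53  61  62  58  54  53  51  47  45  45  50
   56  57]
 [ 45  46  49  52  49  47  49  49  49  50  50  50  52  52  50  44  43  46
   52  56]]
```

Run:
```python
from h import *
p=camera("top")
print("cam",ray(p,0,0)[0])
for v in (195.3,204.6,209.7,217.9): print(v,np.round(atz(p,310.5,v+.0,.096),4))
FL,FR,RL,RR=map(np.array,([.6295,.2534],[.6421,.0248],[.7866,.2586],[.7958,.0322]))
for a,b in((FR,FL),(RR,RL)): d=b-a; print("yaw",np.arctan2(-d[0],d[1]),np.linalg.norm(d))
for a,b in((FL,RL),(FR,RR)): d=b-a; print("yaw",np.arctan2(d[1],d[0]),np.linalg.norm(d))
print(get_obs()["time_s"])
```

```text
cam [ 0.30840191 -0.01775771  1.47444534]
195.3 [6.471e-01 2.000e-04 9.600e-02]
204.6 [6.197e-01 6.000e-04 9.600e-02]
209.7 [0.6049 0.0008 0.096 ]
217.9 [0.581  0.0012 0.096 ]
yaw 0.055062395373670525 0.2289469807619223
yaw 0.04061369726865697 0.226586848691622
yaw 0.03308785612578425 0.1571860362754911
yaw 0.04810858930323397 0.15387803611951897
4.7
```

Emit:
servo_tool:
  plan:
    - [[0,-0.045,0,-0.15,1],[0,-0.045,0,-0.15,1],[0,-0.045,0,-0.15,1],[0,-0.045,0,-0.15,1],[0,-0.045,0,-0.15,1],[0,-0.045,0,-0.15,1],[0.04,-0.02,0,-0.15,1],[0.04,-0.02,0,-0.15,1]]

```text
time_s: 5.5
eef_pos: [0.3295, 0.2071, 0.2465]
eef_rot: [0.001, 0.736, 0.677, 0.002]
wrist_force: [0.4, 1.0, -0.1]
opening: 1.0
```

Emit:
servo_tool:
  plan:
    - [[0.034,-0.013,0,-0.12,1],[0.034,-0.013,0,-0.12,1],[0.034,-0.013,0,-0.12,1],[0.034,-0.013,0,-0.12,1],[0.034,-0.013,0,-0.12,1],[0,0,0,0,1]]

```text
time_s: 6.1
eef_pos: [0.5022, 0.1414, 0.2451]
eef_rot: [0.001, 0.903, 0.43, 0.0]
wrist_force: [0.1, 0.3, 0.0]
opening: 1.001
```

```bash
cat > st.py <<'E'
from h import *
def st():
    o=get_obs();R,_=cv2.Rodrigues(np.zeros(3));w,x,y,z=o["eef_rot"]
    from scipy.spatial.transform import Rotation as Ro
    M=Ro.from_quat([x,y,z,w]).as_matrix()
    yaw=np.arctan2(M[1,1],M[0,1]); yaw=(yaw+np.pi/2)%np.pi-np.pi/2
    print("t",round(o["time_s"],2),"p",np.round(o["eef_pos"],4),"jawyaw",round(yaw,4),"zax",np.round(M[:,2],3),"F",np.round(o["wrist_force"],2),"T",np.round(o["torque"],2),"op",round(o["opening"],3),"q6",round(o["q"][5],2))
    return o
E
python3 - <<'E'
from st import *
st()
for n,c in (("side",(220,80,380,200)),("top",(200,150,330,290))):
    p=camera(n);l,t,r,b=c
    cv2.imwrite(f"pics/{n}_2.png",cv2.resize(p["img"][t:b,l:r],None,fx=4,fy=4,interpolation=cv2.INTER_CUBIC))
E
```

```text
t 6.1 p [0.5022 0.1414 0.2451] jawyaw -0.6827 zax [ 0.001 -0.001 -1.   ] F [0.12 0.35 0.04] T [-0.01 -0.04 -0.04] op 1.001 q6 0.73
```

View quickly.

View pics/side_2.png

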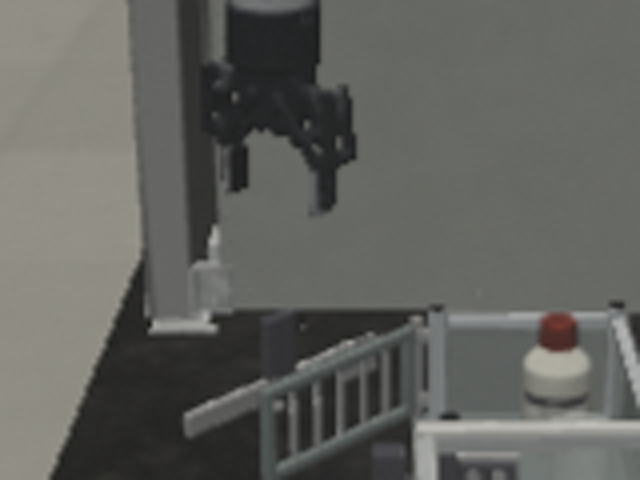

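View pics/top_2.png

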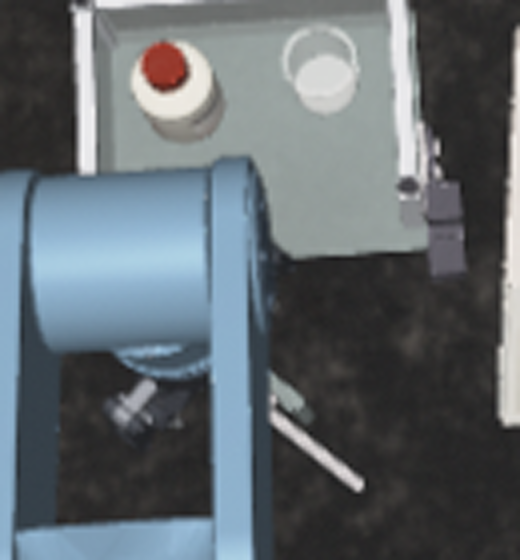

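The side view shows the jaws centred over the tab at about (278,340) in the crop. The bottle and beaker haven't moved. Descending and closing now.

Emit:
servo_tool:
  plan:
    - [[-0.002,0,-0.03,0,1],[0,0,-0.03,0,1],[0,0,-0.03,0,1],[0,0,-0.021,0,1],[0,0,0,0,0.3],[0,0,0,0,-0.2]]

```text
time_s: 6.8
eef_pos: [0.4963, 0.1439, 0.1349]
eef_rot: [-0.0, 0.901, 0.433, -0.0]
wrist_force: [-0.3, -0.0, -0.0]
opening: 0.692
```

Emit:
servo_tool:
  plan:
    - [[0,0,0,0,-0.5],[0,0,0,0,-0.7],[0,0,0,0,-0.8],[0,0,0,0,-1],[0,0,0,0,-1]]

```text
time_s: 7.3
eef_pos: [0.4982, 0.143, 0.1356]
eef_rot: [0.001, 0.902, 0.432, 0.001]
wrist_force: [0.0, -2.4, 5.4]
opening: 0.128
```

Run:
```python
from st import *
st()
for n,c in (("side",(220,80,380,200)),):
    p=camera(n);l,t,r,b=c
    cv2.imwrite(f"pics/{n}_3.png",cv2.resize(p["img"][t:b,l:r],None,fx=4,fy=4,interpolation=cv2.INTER_CUBIC))
```

```text
t 7.3 p [0.4982 0.143  0.1356] jawyaw -0.6777 zax [ 0.003 -0.    -1.   ] F [ 0.05 -2.37  5.44] T [-0.36  0.01 -0.41] op 0.128 q6 0.73
```

View pics/side_3.png

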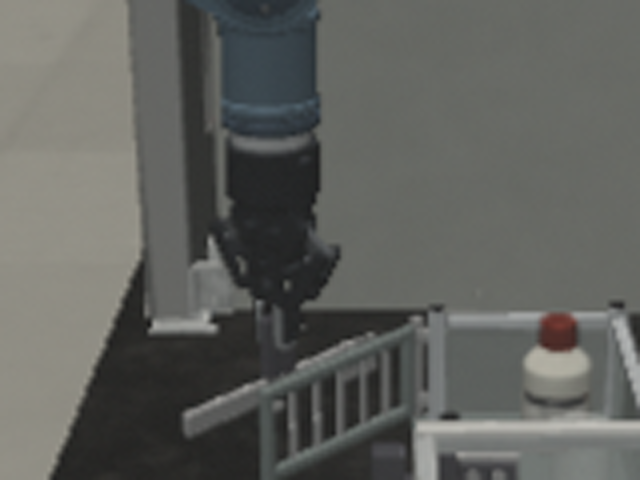

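Tab pinched (opening 0.128 ≈ 11 mm). Now lifting along the bar's arc to about 0.25 rad.

Emit:
servo_tool:
  plan:
    - [[0.002,0.0025,0.005,0,-1],[0.002,0.0025,0.005,0,-1],[0.0025,0.003,0.005,0,-1],[0.003,0.004,0.005,0,-1],[0,0,0,0,-1]]

```text
time_s: 7.85
eef_pos: [0.5065, 0.1549, 0.1536]
eef_rot: [0.0, 0.902, 0.432, -0.001]
wrist_force: [4.0, -3.9, -7.2]
opening: 0.128
```

Run:
```python
from st import *
st()
for n,c in (("side",(220,80,380,200)),("top",(200,150,330,290))):
    p=camera(n);l,t,r,b=c
    cv2.imwrite(f"pics/{n}_4.png",cv2.resize(p["img"][t:b,l:r],None,fx=4,fy=4,interpolation=cv2.INTER_CUBIC))
```

```text
t 7.85 p [0.5065 0.1549 0.1536] jawyaw -0.6776 zax [-0.001 -0.001 -1.   ] F [ 3.95 -3.92 -7.17] T [-1.02 -0.48 -0.69] op 0.128 q6 0.75
```

View pics/side_4.png

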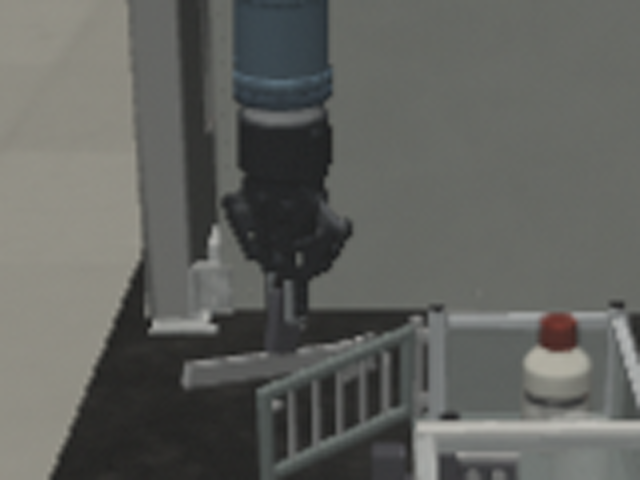

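Run:
```python
import numpy as np
h=np.array([.6085,.2523])
f=lambda b:h+np.array([-.1395*np.sin(b)-.018*np.cos(b),-.1395*np.cos(b)+.018*np.sin(b)])
bs=[.678,.6,.5,.4,.3,.2,.1,.06,.03,0,-.03,-.06,-.09]
for a,b in zip(bs,bs[1:]): print(a,b,np.round(f(b)-f(a),4),np.round(f(b),4))
```

```text
0.678 0.6 [ 0.0079 -0.0076] [0.5149 0.1473]
0.6 0.5 [ 0.0109 -0.0088] [0.5258 0.1385]
0.5 0.4 [ 0.0118 -0.0077] [0.5376 0.1308]
0.4 0.3 [ 0.0125 -0.0065] [0.5501 0.1243]
0.3 0.2 [ 0.0131 -0.0052] [0.5631 0.1192]
0.2 0.1 [ 0.0135 -0.0039] [0.5767 0.1153]
0.1 0.06 [ 0.0055 -0.0012] [0.5822 0.1141]
0.06 0.03 [ 0.0042 -0.0007] [0.5863 0.1134]
0.03 0 [ 0.0042 -0.0006] [0.5905 0.1128]
0 -0.03 [ 0.0042 -0.0005] [0.5947 0.1123]
-0.03 -0.06 [ 0.0042 -0.0004] [0.5989 0.112 ]
-0.06 -0.09 [ 0.0042 -0.0002] [0.6031 0.1117]
```

Emit:
servo_tool:
  plan:
    - [[0.008,-0.0075,0,0.08,-1],[0.011,-0.009,0,0.1,-1],[0.012,-0.0075,0,0.1,-1],[0.0125,-0.0065,0,0.1,-1],[0,0,0,0,-1]]

```text
time_s: 8.45
eef_pos: [0.5508, 0.1228, 0.1538]
eef_rot: [0.001, 0.804, 0.595, -0.001]
wrist_force: [0.8, -6.8, -2.8]
opening: 0.129
```

Run:
```python
from st import *
st()
for n,c in (("side",(220,80,380,200)),("top",(200,150,330,290))):
    p=camera(n);l,t,r,b=c
    cv2.imwrite(f"pics/{n}_5.png",cv2.resize(p["img"][t:b,l:r],None,fx=4,fy=4,interpolation=cv2.INTER_CUBIC))
```

```text
t 8.45 p [0.5508 0.1228 0.1538] jawyaw -0.2957 zax [-0.001 -0.002 -1.   ] F [ 0.77 -6.84 -2.81] T [-1.38 -0.1  -0.54] op 0.129 q6 0.31
```

View pics/side_5.png

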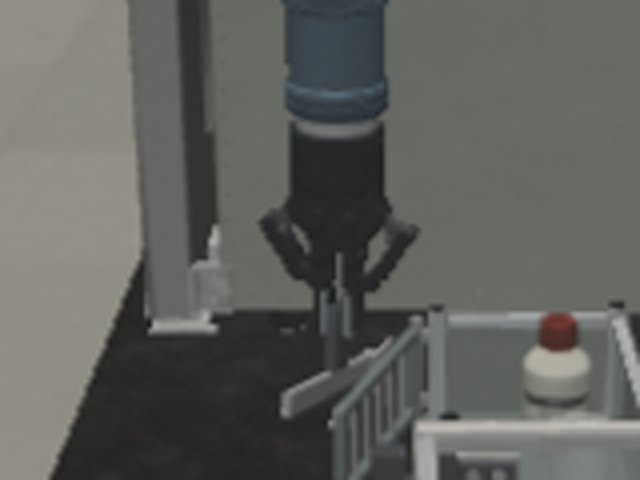

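View pics/top_5.png

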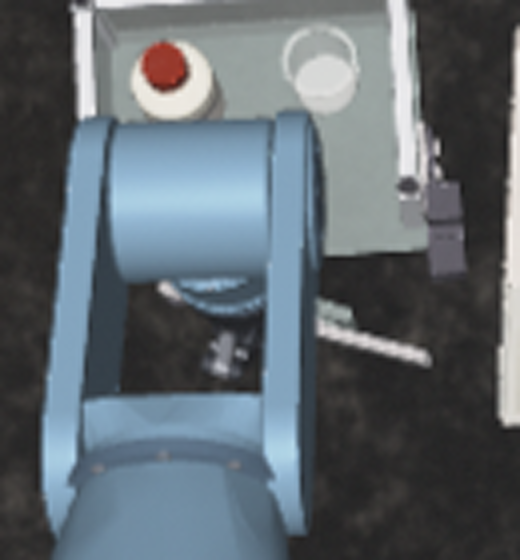

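```bash
cat > th.py <<'E'
from h import *
def pred(p,b,th,h=(.610,.2523)):
    d=np.array([-np.sin(b),-np.cos(b),0]);n=np.array([np.cos(b),-np.sin(b),0])
    X=np.array([*h,.085])+d*(.07+.192*np.cos(th))-.018*n+np.array([0,0,.192*np.sin(th)])
    return proj(p,X)[0]
E
python3 - <<'E'
from th import *
for n in("side","top"):
    p=camera(n);print(n,[(c["conf"],c["centre"][1]*640,c["centre"][0]*400) for c in pinpoint(p,"latch_tip")[:1]])
    for th in (0,.1,.2,.25,.3):print(th,pred(p,.297,th).round(1))
E
```

```text
side [(0.75, 352.32, 201.12)]
0 [291.3 192.7]
0.1 [291.2 187. ]
0.2 [291.4 181. ]
0.25 [291.6 178. ]
0.3 [291.9 174.9]
top [(0.42, 307.52, 239.92)]
0 [308.9 241.2]
0.1 [308.4 240.1]
0.2 [307.3 238.8]
0.25 [306.4 238. ]
0.3 [305.4 237.2]
```

Emit:
servo_tool:
  plan:
    - [[0.013,-0.005,0,0.1,-1],[0.0135,-0.004,0,0.1,-1],[0.0055,-0.001,0,0.04,-1],[0.004,-0.0005,0,0.03,-1],[0,0,0,0,-1]]

```text
time_s: 9.25
eef_pos: [0.5866, 0.1122, 0.1543]
eef_rot: [0.001, 0.717, 0.697, -0.001]
wrist_force: [1.5, -8.0, -0.7]
opening: 0.126
```

Run:
```python
from th import *
from st import st
st()
for n,c in (("side",(270,130,350,220)),("top",(270,170,330,250))):
    p=camera(n);l,t,r,b=c
    cv2.imwrite(f"pics/{n}_6.png",cv2.resize(p["img"][t:b,l:r],None,fx=7,fy=7,interpolation=cv2.INTER_CUBIC))
    for th in (0,.12,.2,.25):print(n,th,(pred(p,.03,th)-[l,t]).round(1)*7)
```

```text
t 9.25 p [0.5866 0.1122 0.1543] jawyaw -0.0272 zax [-0.    -0.003 -1.   ] F [ 1.52 -8.04 -0.73] T [-1.78 -0.16 -0.52] op 0.126 q6 0.02
side 0 [301.  457.1]
side 0.12 [301.  408.1]
side 0.2 [301.7 374.5]
side 0.25 [301.7 352.8]
top 0 [308.7 332.5]
top 0.12 [305.2 321.3]
top 0.2 [298.2 313.6]
top 0.25 [292.6 309.4]
```

View pics/side_6.png

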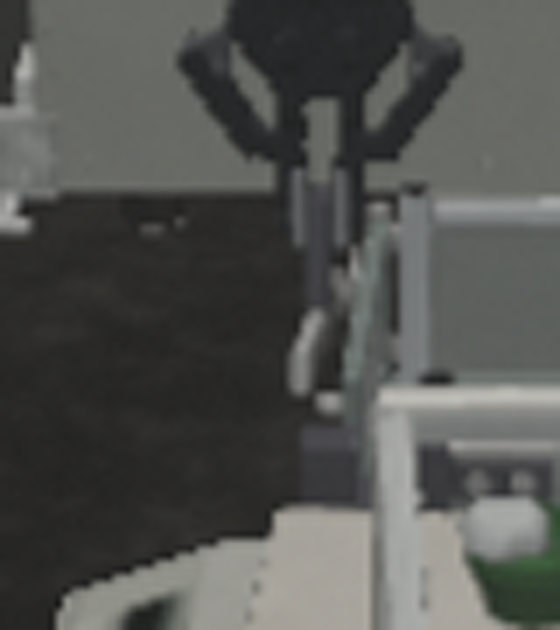

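View pics/top_6.png

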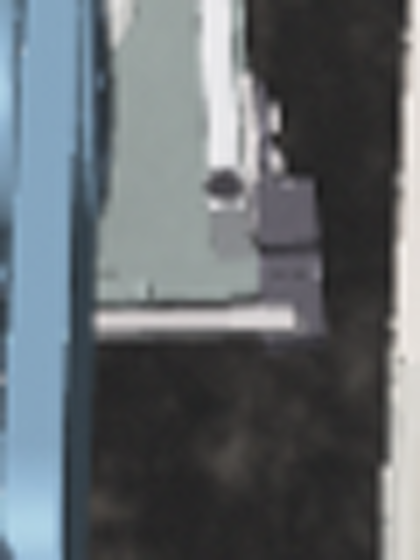

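Run:
```python
from th import *
p=camera("top");im=p["img"].mean(2)
print(im[208:222,305:313].astype(int))
for z in (.125,.133): print(z,[np.round(atz(p,u,v,z),4) for u,v in((311,214.9),(285,216))])
for v in (204.6,217.5): print(v,np.round(atz(p,311,v,.096),4))
```

```text
[[158 150 115 101  96  96  99  94]
 [158 150 113  99  90  91  96  87]
 [158 150 111 101 103 104 102 100]
 [143 132 102 100 102 102 100 100]
 [ 92  80  90 102 102 101 100 100]
 [110 120 140 145 143 134 127  97]
 [184 188 200 201 200 189 176 108]
 [214 213 214 215 214 214 206 129]
 [195 195 195 198 197 199 195 126]
 [ 88  89  96 114 111 110 109 112]
 [ 57  61  73  94  83  81  78  71]
 [ 43  48  51  63  63  61  58  58]
 [ 46  47  53  62  61  58  54  53]
 [ 49  49  49  48  48  50  51  52]]
0.125 [array([ 0.5838, -0.0007,  0.125 ]), array([0.5821, 0.0717, 0.125 ])]
0.133 [array([ 0.5822, -0.0008,  0.133 ]), array([0.5805, 0.0711, 0.133 ])]
204.6 [ 0.6197 -0.0008  0.096 ]
217.5 [ 5.822e-01 -2.000e-04  9.600e-02]
```

The bar is above the striker's outer part: bar row ≈214.7, notch row ≈207, so about 30 mm still to go at the tip. I'll move it over the striker's inner part, still raised.

Emit:
servo_tool:
  plan:
    - [[0.0035,-0.001,0,0.025,-1],[0.0035,-0.001,0,0.025,-1],[0.0035,-0.0005,0,0.025,-1],[0,0,0,0,-1]]

```text
time_s: 9.8
eef_pos: [0.5969, 0.1105, 0.1541]
eef_rot: [0.001, 0.69, 0.724, -0.001]
wrist_force: [2.0, -5.9, -2.3]
opening: 0.127
```

```bash
cat > v.py <<'E'
from th import *
from st import st
import sys
st();k=sys.argv[1]
for n,c in (("side",(280,150,340,210)),("top",(270,180,330,230))):
    p=camera(n);l,t,r,b=c
    cv2.imwrite(f"pics/{n}_{k}.png",cv2.resize(p["img"][t:b,l:r],None,fx=6,fy=6,interpolation=cv2.INTER_CUBIC))
a=cv2.imread(f"pics/side_{k}.png");b=cv2.imread(f"pics/top_{k}.png")
H=max(a.shape[0],b.shape[0]);o=np.zeros((H,a.shape[1]+b.shape[1]+10,3),np.uint8)
o[:a.shape[0],:a.shape[1]]=a;o[:b.shape[0],-b.shape[1]:]=b;cv2.imwrite(f"pics/c_{k}.png",o)
print(p["img"].mean(2)[202:222,305:313].astype(int).tolist())
E
python3 v.py 7
```

```text
t 9.8 p [0.5969 0.1105 0.1541] jawyaw 0.0477 zax [ 0.    -0.002 -1.   ] F [ 2.   -5.91 -2.32] T [-1.27 -0.38 -0.54] op 0.127 q6 -0.06
[[137, 125, 101, 100, 99, 99, 101, 100], [119, 100, 102, 102, 101, 101, 101, 97], [130, 84, 90, 95, 93, 94, 91, 82], [134, 109, 57, 61, 60, 62, 65, 65], [144, 136, 87, 76, 75, 87, 84, 89], [170, 180, 158, 150, 149, 159, 151, 139], [203, 215, 207, 208, 209, 209, 206, 177], [212, 211, 201, 198, 191, 190, 185, 161], [193, 188, 166, 159, 142, 136, 129, 118], [112, 107, 108, 111, 109, 107, 105, 104], [82, 73, 90, 101, 101, 101, 101, 100], [45, 58, 91, 101, 102, 101, 100, 99], [46, 54, 85, 102, 100, 101, 99, 99], [50, 52, 78, 101, 102, 99, 100, 100], [51, 53, 73, 101, 100, 99, 99, 101], [48, 52, 72, 102, 96, 95, 94, 92], [46, 48, 64, 92, 82, 80, 77, 70], [43, 47, 51, 64, 63, 61, 59, 59], [45, 48, 53, 61, 62, 59, 54, 53], [47, 50, 48, 49, 50, 49, 52, 52]]
```

View pics/c_7.png

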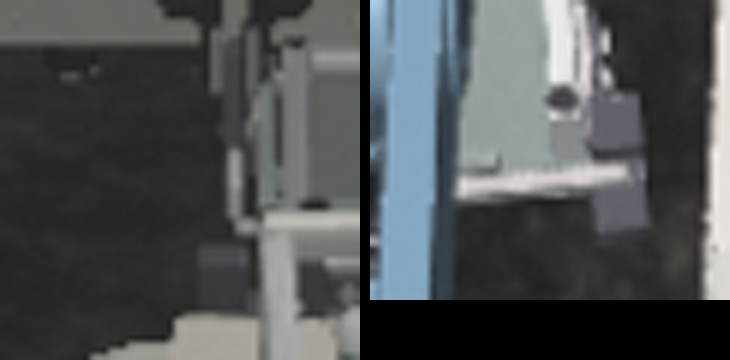

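Emit:
servo_tool:
  plan:
    - [[0,-0.0015,-0.002,0,-1],[0,-0.0015,-0.002,0,-1],[0,0,0,0,-1]]

```text
time_s: 10.2
eef_pos: [0.5976, 0.1085, 0.1521]
eef_rot: [0.001, 0.69, 0.724, 0.001]
wrist_force: [-0.2, -3.0, 7.3]
opening: 0.127
```

Emit:
servo_tool:
  plan:
    - [[0,-0.0015,-0.002,0,-1],[0,0,0,0,-1]]

```text
time_s: 10.4
eef_pos: [0.5979, 0.1069, 0.1503]
eef_rot: [0.001, 0.69, 0.724, 0.001]
wrist_force: [0.3, -3.5, 7.3]
opening: 0.125
```

Emit:
servo_tool:
  plan:
    - [[0,-0.0008,-0.001,0,-1],[0,0,0,0,-1]]

```text
time_s: 10.6
eef_pos: [0.5979, 0.1062, 0.1496]
eef_rot: [0.001, 0.69, 0.724, 0.001]
wrist_force: [-0.9, -4.5, 9.6]
opening: 0.128
```

Emit:
servo_tool:
  plan:
    - [[0,-0.001,-0.0015,0,-1],[0,0,0,0,-1]]

```text
time_s: 10.8
eef_pos: [0.598, 0.1051, 0.1482]
eef_rot: [0.001, 0.69, 0.724, 0.001]
wrist_force: [0.0, -4.8, 10.0]
opening: 0.126
```

Emit:
servo_tool:
  plan:
    - [[0,-0.001,-0.0015,0,-1],[0,0,0,0,-1]]

```text
time_s: 11.0
eef_pos: [0.5981, 0.1039, 0.1468]
eef_rot: [0.002, 0.69, 0.724, 0.001]
wrist_force: [-0.7, -5.4, 9.9]
opening: 0.129
```

Emit:
servo_tool:
  plan:
    - [[0,-0.0007,-0.001,0,-1],[0,0,0,0,-1]]

```text
time_s: 11.2
eef_pos: [0.5982, 0.1036, 0.1464]
eef_rot: [0.001, 0.69, 0.724, 0.001]
wrist_force: [-2.3, -3.8, 12.2]
opening: 0.127
```

```bash
python3 v.py 8
```

```text
t 11.2 p [0.5982 0.1036 0.1464] jawyaw 0.0472 zax [ 0.004  0.    -1.   ] F [-2.26 -3.76 12.21] T [ 0.01  0.42 -0.43] op 0.127 q6 -0.07
[[136, 124, 101, 100, 99, 100, 100, 100], [119, 100, 101, 104, 101, 101, 101, 98], [130, 85, 90, 96, 93, 94, 91, 82], [134, 109, 57, 61, 60, 62, 64, 65], [144, 137, 86, 78, 79, 78, 83, 84], [151, 142, 123, 103, 109, 121, 128, 142], [173, 162, 165, 152, 158, 173, 180, 197], [208, 209, 209, 210, 208, 208, 209, 214], [196, 190, 188, 182, 180, 180, 184, 198], [154, 136, 131, 112, 106, 107, 106, 113], [95, 91, 108, 105, 104, 103, 103, 101], [44, 58, 92, 101, 102, 100, 100, 99], [46, 54, 85, 102, 100, 100, 99, 99], [49, 52, 78, 101, 101, 100, 98, 100], [50, 54, 75, 101, 101, 100, 99, 100], [48, 52, 71, 102, 97, 95, 96, 93], [45, 48, 62, 91, 81, 80, 77, 69], [45, 48, 52, 63, 63, 61, 58, 58], [45, 49, 52, 62, 61, 58, 55, 53], [49, 48, 48, 48, 49, 51, 51, 52]]
```

View pics/c_8.png

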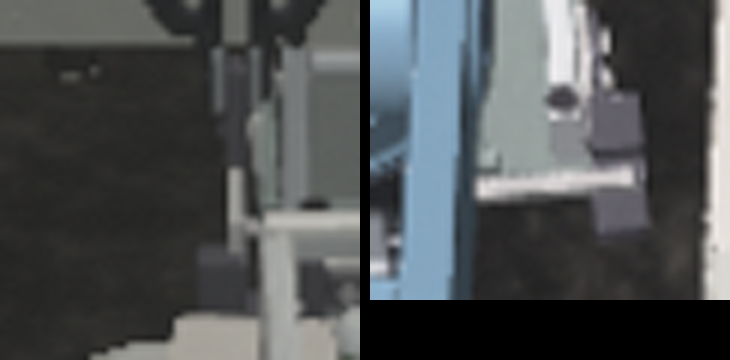

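Emit:
servo_tool:
  plan:
    - [[0.0015,0,0,0.01,-1],[0.0015,0,0,0.01,-1],[0,0,0,0,-1]]

```text
time_s: 11.6
eef_pos: [0.6013, 0.1033, 0.1464]
eef_rot: [0.002, 0.683, 0.731, 0.001]
wrist_force: [-1.0, -4.1, 13.4]
opening: 0.133
```

Emit:
servo_tool:
  plan:
    - [[0.001,0,0,0.008,-1],[0,0,0,0,-1]]

```text
time_s: 11.8
eef_pos: [0.6023, 0.1033, 0.1464]
eef_rot: [0.002, 0.68, 0.733, 0.001]
wrist_force: [-0.5, -5.0, 11.9]
opening: 0.124
```

Emit:
servo_tool:
  plan:
    - [[0.001,0,0,0.007,-1],[0,0,0,0,-1]]

```text
time_s: 12.0
eef_pos: [0.6034, 0.1031, 0.1462]
eef_rot: [0.002, 0.677, 0.736, 0.001]
wrist_force: [0.0, -6.4, 11.0]
opening: 0.127
```

```bash
python3 v.py 9
```

```text
t 12.0 p [0.6034 0.1031 0.1462] jawyaw 0.0824 zax [ 0.004 -0.001 -1.   ] F [ 0.04 -6.39 11.02] T [-0.31  0.23 -0.41] op 0.127 q6 -0.11
[[135, 125, 101, 101, 100, 99, 100, 100], [118, 100, 101, 103, 102, 102, 101, 97], [130, 84, 90, 103, 102, 115, 121, 135], [170, 149, 139, 147, 148, 162, 172, 194], [216, 208, 208, 209, 208, 210, 214, 213], [200, 197, 190, 187, 181, 185, 196, 193], [165, 156, 138, 128, 102, 100, 101, 107], [133, 129, 112, 104, 91, 93, 98, 87], [158, 150, 112, 100, 103, 103, 102, 101], [142, 132, 102, 100, 101, 102, 101, 100], [92, 80, 90, 102, 102, 101, 100, 100], [44, 57, 91, 102, 101, 101, 99, 99], [47, 54, 85, 101, 101, 100, 100, 99], [50, 52, 77, 101, 101, 100, 99, 99], [49, 51, 74, 102, 100, 99, 99, 100], [49, 53, 72, 102, 96, 95, 95, 93], [46, 49, 64, 92, 81, 80, 78, 70], [44, 47, 51, 64, 63, 61, 58, 58], [45, 47, 52, 61, 62, 57, 53, 53], [48, 50, 48, 49, 51, 50, 51, 53]]
```

View pics/c_9.png

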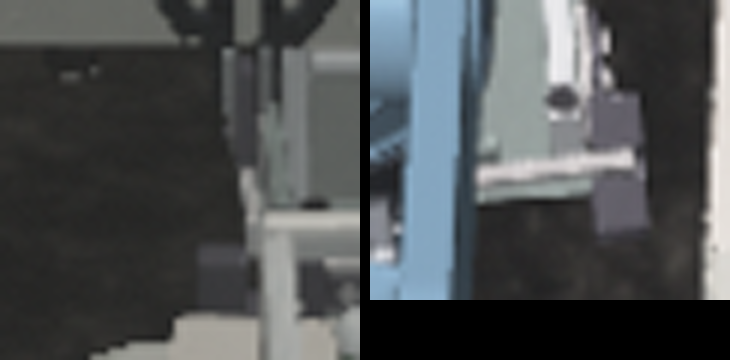

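The bar has slid off the striker edge and now sits about over the notch (row 206.2; the notch floor shows just outside it). I'll go 1 mm further in, then lower while watching the force.

Emit:
servo_tool:
  plan:
    - [[0.001,0,0,0.007,-1],[0,-0.0006,-0.001,0,-1],[0,-0.0006,-0.001,0,-1],[0,0,0,0,-1]]

```text
time_s: 12.5
eef_pos: [0.6046, 0.1015, 0.1442]
eef_rot: [0.002, 0.675, 0.738, 0.001]
wrist_force: [0.0, -5.6, 10.0]
opening: 0.13
```

Emit:
servo_tool:
  plan:
    - [[0,-0.0006,-0.001,0,-1],[0,0,0,0,-1]]

```text
time_s: 12.7
eef_pos: [0.6046, 0.1007, 0.1431]
eef_rot: [0.002, 0.675, 0.738, 0.001]
wrist_force: [1.1, -7.1, 9.8]
opening: 0.127
```

Emit:
servo_tool:
  plan:
    - [[0,-0.0006,-0.001,0,-1],[0,0,0,0,-1]]

```text
time_s: 12.9
eef_pos: [0.6046, 0.1002, 0.1423]
eef_rot: [0.002, 0.675, 0.738, 0.001]
wrist_force: [0.4, -7.5, 12.3]
opening: 0.129
```

```bash
python3 v.py 10
```

```text
t 12.9 p [0.6046 0.1002 0.1423] jawyaw 0.089 zax [ 0.005 -0.001 -1.   ] F [ 0.39 -7.5  12.26] T [-0.48  0.23 -0.41] op 0.129 q6 -0.12
[[136, 124, 101, 101, 99, 101, 100, 100], [118, 100, 102, 103, 101, 101, 101, 97], [130, 85, 89, 94, 102, 114, 120, 131], [170, 149, 137, 139, 148, 161, 170, 189], [216, 207, 209, 208, 208, 208, 209, 213], [208, 198, 193, 188, 182, 181, 185, 197], [183, 161, 147, 131, 106, 104, 104, 108], [133, 130, 113, 104, 91, 95, 99, 87], [158, 150, 112, 101, 103, 104, 101, 101], [142, 132, 103, 100, 102, 101, 101, 100], [92, 81, 90, 101, 101, 101, 101, 99], [44, 58, 91, 101, 101, 101, 101, 99], [47, 53, 85, 101, 100, 100, 99, 99], [50, 53, 77, 101, 100, 100, 99, 100], [50, 52, 73, 101, 101, 100, 99, 100], [49, 52, 71, 102, 97, 95, 95, 92], [47, 49, 63, 92, 82, 79, 78, 70], [45, 47, 51, 63, 63, 61, 59, 57], [45, 48, 53, 61, 61, 58, 54, 52], [48, 49, 49, 48, 49, 52, 51, 52]]
```

View pics/c_10.png

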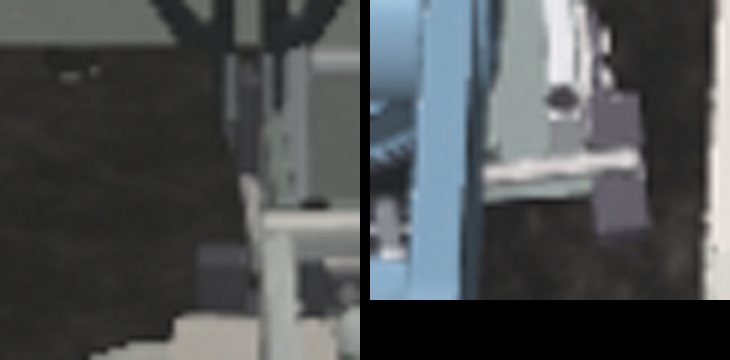

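Emit:
servo_tool:
  plan:
    - [[0,-0.0006,-0.001,0,-1],[0,-0.0006,-0.001,0,-1],[0,0,0,0,-1]]

```text
time_s: 13.3
eef_pos: [0.6047, 0.0987, 0.1403]
eef_rot: [0.002, 0.675, 0.738, 0.001]
wrist_force: [0.8, -8.0, 11.6]
opening: 0.132
```

Emit:
servo_tool:
  plan:
    - [[0,-0.0006,-0.001,0,-1],[0,-0.0006,-0.001,0,-1],[0,0,0,0,-1]]

```text
time_s: 13.6
eef_pos: [0.6047, 0.0974, 0.1382]
eef_rot: [0.002, 0.675, 0.738, 0.001]
wrist_force: [0.5, -8.1, 11.2]
opening: 0.131
```

```bash
python3 v.py 11
```

```text
t 13.6 p [0.6047 0.0974 0.1382] jawyaw 0.0889 zax [ 0.005 -0.002 -1.   ] F [ 0.49 -8.11 11.22] T [-0.72  0.07 -0.47] op 0.131 q6 -0.12
[[135, 124, 101, 100, 99, 99, 100, 100], [118, 100, 101, 103, 101, 102, 102, 97], [129, 85, 90, 95, 94, 94, 92, 83], [127, 113, 71, 92, 102, 124, 125, 148], [158, 167, 149, 162, 171, 193, 194, 216], [208, 208, 207, 210, 214, 213, 212, 202], [189, 183, 180, 183, 192, 191, 188, 160], [136, 120, 103, 100, 87, 99, 103, 90], [139, 137, 105, 101, 103, 104, 100, 100], [142, 132, 103, 100, 102, 102, 101, 100], [92, 80, 91, 101, 102, 101, 101, 100], [45, 59, 91, 102, 101, 101, 100, 99], [47, 55, 86, 102, 100, 101, 99, 100], [49, 51, 78, 102, 100, 100, 99, 100], [50, 52, 74, 101, 100, 99, 100, 100], [49, 52, 72, 101, 96, 95, 95, 92], [47, 49, 63, 92, 82, 80, 77, 70], [44, 47, 53, 63, 63, 61, 59, 57], [45, 47, 52, 61, 62, 58, 54, 53], [48, 50, 49, 49, 50, 49, 52, 53]]
```

View pics/c_11.png

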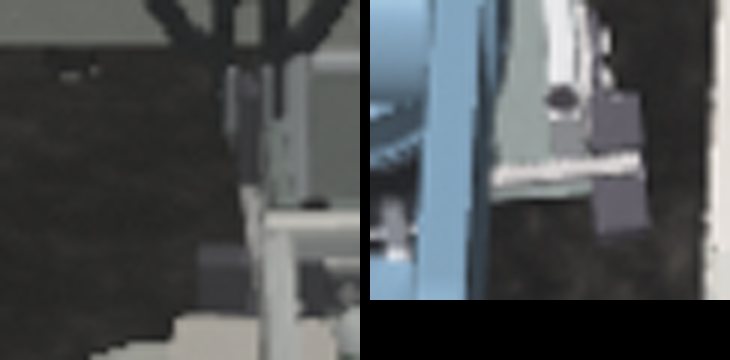

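Emit:
servo_tool:
  plan:
    - [[0,-0.0006,-0.001,0,-1],[0,-0.0006,-0.001,0,-1],[0,0,0,0,-1]]

```text
time_s: 14.0
eef_pos: [0.6047, 0.0962, 0.1362]
eef_rot: [0.002, 0.675, 0.738, 0.001]
wrist_force: [0.7, -8.4, 10.5]
opening: 0.127
```

Emit:
servo_tool:
  plan:
    - [[0,-0.0004,-0.001,0,-1],[0,0,0,0,-1]]

```text
time_s: 14.2
eef_pos: [0.605, 0.096, 0.1359]
eef_rot: [0.003, 0.675, 0.738, 0.001]
wrist_force: [-0.5, -6.5, 13.6]
opening: 0.123
```

```bash
python3 v.py 12
```

```text
t 14.2 p [0.605  0.096  0.1359] jawyaw 0.0889 zax [ 0.006 -0.002 -1.   ] F [-0.47 -6.51 13.6 ] T [-0.63  0.24 -0.44] op 0.123 q6 -0.12
[[137, 124, 100, 101, 99, 100, 101, 100], [119, 100, 102, 103, 101, 102, 101, 97], [130, 85, 90, 95, 93, 93, 92, 83], [135, 108, 58, 74, 73, 75, 92, 102], [175, 162, 139, 148, 147, 148, 162, 172], [216, 207, 208, 208, 209, 207, 210, 214], [199, 196, 191, 187, 177, 177, 182, 192], [163, 155, 137, 124, 92, 93, 96, 92], [133, 127, 106, 102, 102, 105, 101, 100], [143, 133, 102, 100, 101, 102, 101, 101], [92, 80, 91, 101, 102, 101, 100, 100], [45, 59, 91, 101, 102, 100, 100, 99], [46, 54, 86, 102, 101, 100, 99, 99], [49, 50, 78, 101, 100, 101, 99, 100], [50, 53, 74, 99, 101, 99, 99, 100], [49, 52, 71, 102, 97, 95, 95, 93], [46, 48, 63, 92, 81, 80, 77, 70], [45, 47, 51, 63, 63, 61, 59, 58], [45, 47, 53, 61, 63, 59, 53, 53], [47, 49, 49, 49, 51, 51, 52, 53]]
```

View pics/c_12.png

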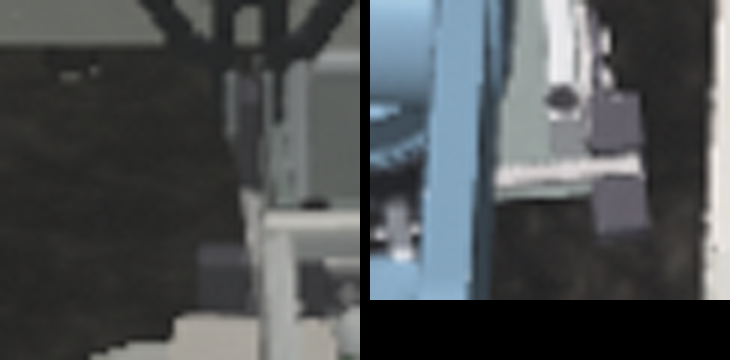

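Height is back at the level-bar value (0.136 m), the force rose slightly on seating, and the bar shows in the notch. Opening the jaws a little.

Emit:
servo_tool:
  plan:
    - [[0,0,0,0,-0.7],[0,0,0,0,-0.6],[0,0,0,0,-0.5],[0,0,0,0,-0.5],[0,0,0,0,-0.5]]

```text
time_s: 14.8
eef_pos: [0.6021, 0.0977, 0.1318]
eef_rot: [-0.0, 0.674, 0.738, -0.0]
wrist_force: [-0.3, -0.9, 0.0]
opening: 0.251
```

```bash
python3 v.py 13
```

```text
t 14.8 p [0.6021 0.0977 0.1318] jawyaw 0.0904 zax [-0.001  0.    -1.   ] F [-0.3  -0.9   0.02] T [-0.02  0.   -0.04] op 0.251 q6 -0.12
[[135, 124, 100, 100, 99, 99, 100, 100], [118, 101, 102, 104, 102, 102, 101, 96], [130, 85, 90, 94, 93, 94, 92, 83], [134, 109, 58, 61, 61, 62, 65, 63], [152, 147, 120, 131, 129, 147, 140, 141], [183, 187, 189, 200, 197, 216, 208, 209], [207, 210, 214, 209, 195, 194, 194, 184], [180, 183, 194, 180, 146, 145, 143, 112], [117, 113, 105, 101, 102, 103, 101, 101], [125, 117, 103, 100, 101, 102, 101, 101], [92, 81, 90, 102, 101, 100, 101, 99], [44, 59, 91, 102, 101, 100, 100, 99], [46, 53, 86, 102, 101, 101, 99, 99], [50, 51, 77, 101, 101, 100, 99, 99], [50, 53, 74, 101, 101, 99, 100, 100], [49, 51, 72, 101, 97, 95, 94, 92], [46, 48, 63, 91, 81, 80, 77, 70], [46, 47, 50, 64, 63, 61, 59, 57], [46, 47, 52, 62, 62, 58, 54, 53], [48, 49, 48, 49, 51, 51, 52, 54]]
```

View pics/c_13.png

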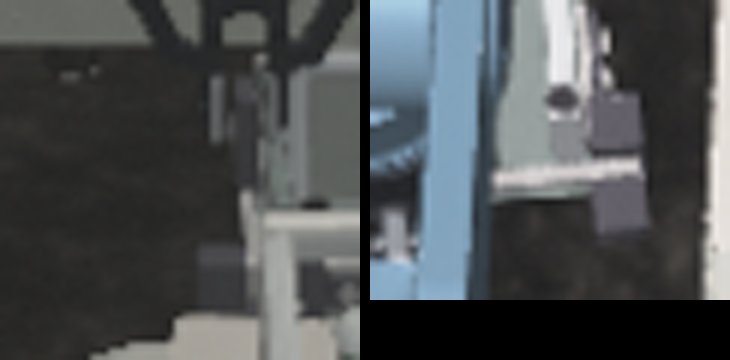

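The gate holds on the striker with the wrist force near zero. Opening further and withdrawing straight up.

Emit:
servo_tool:
  plan:
    - [[0,0,0,0,-0.2],[0,0,0,0,0],[0,0,0,0,0],[0,0,0.01,0,0],[0,0,0.02,0,0],[0,0,0.03,0,0],[0,0,0.03,0,0],[0,0,0.03,0,0]]

```text
time_s: 15.7
eef_pos: [0.6024, 0.0974, 0.2543]
eef_rot: [0.0, 0.675, 0.738, 0.0]
wrist_force: [0.9, 0.4, -0.3]
opening: 0.5
```

Emit:
servo_tool:
  plan:
    - [[-0.04,0,0.02,0,0],[-0.045,0,0,0,0],[-0.045,0,0,0,0],[-0.045,0,0,0,0],[-0.045,0,0,0,0],[0,0,0,0,0]]

```text
time_s: 16.3
eef_pos: [0.3778, 0.098, 0.2723]
eef_rot: [-0.0, 0.674, 0.739, -0.0]
wrist_force: [0.8, -0.8, -0.1]
opening: 0.499
```

Run:
```python
from th import *
from st import st
st()
t=[];
for n,c in (("side",(260,130,400,220)),("top",(200,130,330,230))):
    p=camera(n);l,tt,r,b=c
    t.append(cv2.resize(p["img"][tt:b,l:r],(int(3.0*(r-l)),int(3.0*(b-tt))),interpolation=cv2.INTER_CUBIC))
    for k in("latch_tip","latch_grip","salt","beaker","amber","petri"):
        for a in pinpoint(p,k)[:1]:
            X=atz(p,a["centre"][1]*640,a["centre"][0]*400,Z[k]);print(n,k,round(a["conf"],2),X.round(4))
    for th in (0,.12): print(n,"tip pred",th,pred(p,-.08,th).round(1))
H=max(x.shape[0] for x in t);cv2.imwrite("pics/c_14.png",np.hstack([cv2.copyMakeBorder(x,0,H-x.shape[0],0,0,cv2.BORDER_CONSTANT) for x in t]))
```

```text
t 16.3 p [0.3778 0.098  0.2723] jawyaw 0.091 zax [-0.001  0.    -1.   ] F [ 0.77 -0.83 -0.1 ] T [-0.   -0.05 -0.01] op 0.499 q6 -0.14
side latch_tip 0.41 [ 0.6194 -0.0192  0.085 ]
side latch_grip 0.68 [0.6006 0.0977 0.137 ]
side salt 0.68 [0.7229 0.1779 0.006 ]
side amber 0.87 [ 0.4299 -0.2401  0.    ]
side petri 0.67 [ 0.4202 -0.3602  0.    ]
side tip pred 0 [322.5 195.6]
side tip pred 0.12 [322.4 188.6]
top latch_tip 0.67 [ 0.6184 -0.0151  0.085 ]
top latch_grip 0.89 [0.6117 0.1043 0.137 ]
top salt 0.35 [0.6152 0.0007 0.006 ]
top beaker 0.7 [0.7456 0.086  0.006 ]
top amber 0.86 [ 0.4221 -0.2341  0.    ]
top petri 0.69 [ 0.4276 -0.3483  0.    ]
top tip pred 0 [314.4 207.7]
top tip pred 0.12 [313.8 206. ]
```

View pics/c_14.png

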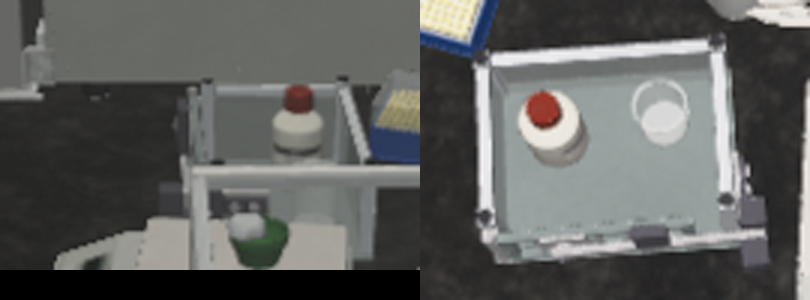

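The gate stays shut with the arm clear, and the bar lies between striker and ledge. One more check that the bar is fully down: the tab-top height in a side-view crop.

Run:
```python
from th import *
p=camera("side");l,t,r,b=295,150,345,215
im=cv2.resize(p["img"][t:b,l:r],None,fx=9,fy=9,interpolation=cv2.INTER_CUBIC)
bb=-.08;h=np.array([.610,.2523,.085]);d=np.array([-np.sin(bb),-np.cos(bb),0]);n=np.array([np.cos(bb),-np.sin(bb),0])
for th,c in((0,(0,255,0)),(.12,(0,0,255))):
    q=[]
    for al,up in((.068,.064),(.102,.064),(.192,.01),(.192,-.01),(0,-.01)):
        A=al*np.cos(th)-up*np.sin(th);U=al*np.sin(th)+up*np.cos(th)
        q.append(proj(p,h+d*(.07+A)-.018*n+[0,0,U])[0])
    q=np.array(q);print(th,q.round(1).tolist())
    for u in q: cv2.circle(im,tuple(int(x) for x in ((u-[l,t])*9+4)),4,c,-1)
cv2.imwrite("pics/c_15.png",im);print(get_obs()["time_s"])
```

```text
0 [[320.3, 160.8], [320.9, 164.9], [322.5, 192.7], [322.4, 198.5], [319.3, 173.4]]
0.12 [[320.2, 157.6], [320.8, 160.4], [322.4, 185.5], [322.5, 191.7], [319.3, 173.5]]
17.05
```

View pics/c_15.png

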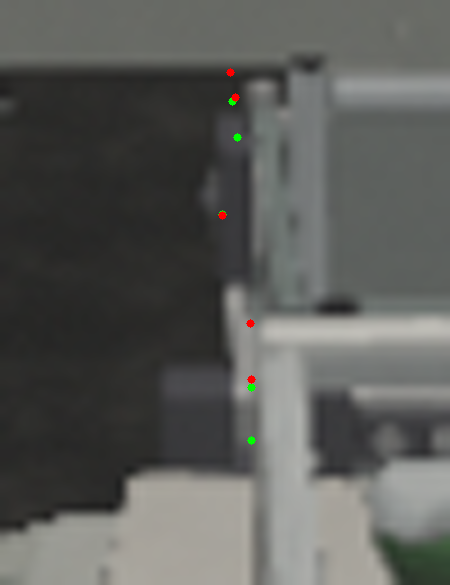

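The tab top (crop rows about 105–140) and the bar end (down to about 440) match the θ = 0 markers, not the 0.12 ones, so the bar is fully down.

```bash
python3 -c "
from bench import *
print(hand_in())"
```

```text
the job is handed in; nothing more can be done
None
```

The gate is shut and latched, and the job is handed in at about 17 s of the 59 s allowed.

**What I did:** I pinched the thumb tab and lifted the bar to about 0.2 rad, then swung the gate in along its arc. I lowered the bar at the striker's inner edge and crept inward until it came off. Then I let it down into the notch in small steps. Wrist force read about 15 N or less throughout. I opened the jaws in stages and backed away.

**Last checks:**
- **Gate:** it stayed shut with the arm clear and the force near zero.
- **Bar:** the top view shows it between striker and ledge, and the side view matches it level (0) rather than resting on top (0.12). The grip height when seated was 0.136 m, as at the start.
- **Bystanders:** the bottle, beaker, amber bottle and petri dish show no movement in the pictures. Network positions agree with the start to within about 1 cm, their usual scatter.

**Disagreements:**
- One top-view reading put the salt bottle at the catch, with low confidence (0.35). The picture and the side view show it in place.
- The side-view network once placed the bar tip far off during closing. I used the picture instead.
- I could not tell the first touch on the striker clearly from pad friction by force alone, so I used height and pictures as well.

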